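# Show the red-capped sample tube to the inspection camera

### The arm

A 7-joint arm with a two-finger parallel gripper is mounted at the origin on a cart in front of the work surface, level with it; the furniture and walls round the work are solid. World frame = base frame: x ahead of the robot, y to its left, z up, the work surface at z = 0. Lengths are in m, angles in rad, forces in N, time in s.
With the tool pointing down it reaches from about 0.4 to 0.85 m from the base axis. Payload 4.5 kg.
Tool frame: the origin (TCP) lies midway between the tips of the shut fingers; the grasp point (between the pads) lies 19 mm behind it; z points along the fingers, y is the line along which they close (so a half turn about z gives the same grasp; the last joint's range is limited). The gripper opens to 88 mm and grips with 3 to 60 N. Pads are 18 mm wide; open, the fingers measure 123 mm over their backs; the gripper's body (75 mm by 187 mm) begins 45 mm behind the grasp point.
Start: joints at [-1.123, 0.689, -0.195, 1.565, 0.157, 0.902, -0.215], TCP at [0.251, 0.572, 0.239] pointing down, gripper open.
Joint ranges: [-3.01, 3.01], [-0.46, 2.08], [-1.47, 1.51], [0.13, 2.56], [-1, 4.14], [0.04, 2.09], [-2.66, 2.66]. Speed limits (rad/s): [2.57, 2.57, 3.14, 3.14, 3.14, 3.14, 3.14].

### API

Orientations are given as a unit quaternion [x, y, z, w].
In Python, from plant import r, eyes, finish_job gives the robot as it stands. The module is installed in compiled form; this text tells all that it offers.
- The arm moves only by the tool move_arm, never from a script. Its argument "motion" is a list of rows, each a list of 7 numbers: the shift along the tool's x, y, z in mm, then the turn, a rotation vector about the tool's x, y, z in degrees, then the closure, from 0 (fully open) to 1 (shut). A call has 1 to 5 rows; each row is the pose to reach, as a shift and turn from the pose commanded when the call began, along the tool's axes at that moment; what a row does not reach only later rows make up. A row lasts 1/8 s, in which the tool goes at most 62.5 mm and 10.7 degrees, less where a joint would pass 70% of its speed; a pose out of reach is approached as far as the arm can. A call with a gripper value outside its range is refused whole. The fingers move at their own pace and stop on an object; "newtons" is the grip in N (left out, the last holds). Time passes only in rows, so rows that repeat a pose let the fingers close. It gives the time, the measured TCP pose, the force, the opening and the grip force at its end, in the units of the state.
- r.get_state(): the state, without advancing time (a new reading comes with each control period).
- eyes.snapshot(name): name is "side" or "top"; returns a dict with "frame" (420x560x3 uint8, red, green, blue), "z_map" (420x560 float32, m along the optical axis (not along the pixel's ray), 0 where there is no reading), "intrinsics" (3x3 intrinsics, pixels), "world_to_cam" (4x4, takes a point from world to camera coordinates). Camera axes: x right, y down, z forward; pixel columns grow to the right and rows downward; lengths in m; the calibration is good to about 2 mm. A picture is of the moment at which its call begins.
- finish_job(): hands the job in; it is judged then, once.
The state is a dict: "clock": time; "q": joint angles; "qd": joint speeds; "joint_torque": joint torques, N m; "tool_pos": TCP position; "eef_rot": TCP orientation; "contact_force": force on the tool from outside, world axes, zero at the start; "moment": the same for the moment, N m; "opening": opening from 0.0 (shut) to 1.0 (fully open); "finger_force": force on a finger pad.
Only numpy, scipy, OpenCV 4.12 (cv2) and the standard library are available. Lean on these libraries where they do the work, as an engineer would, in place of code of your own. Each camera call takes 0.05 s, during which the arm holds its last target. There are 200 camera calls.

### The job

Take the red-capped tube out of the white foam rack and hold it up in the air in front of the inspection camera, cap uppermost: the middle of the tube straight in front of the lens, 12 cm from the glass, and the tube parallel to the camera's flat front face, leaning as the camera head leans with no sideways slant. Finish while still holding it there, still and carried by the gripper alone; leave the purple-capped tubes standing in the rack and do not push the camera out of its setting.

Things in the scene. Friction and masses are not known exactly. Their poses are not given: they have to be found in the camera images.
- tube_red: The only red-capped sample tube: round, 98 mm tall, body 18 mm thick, screw cap 24 mm across over the top 17 mm (fixed), about 17 g. Origin: centre of its foot; z along the tube to the cap. It stands in one of the rack's four corner holes, foot 7 mm above the desk, with about 1.5 mm of play, and lifts straight out.
- tube_red_mid (a point): The middle of the red-capped tube: on its axis, 49 mm above its foot. Axes as the tube's.
- rack: White foam rack, 105 x 105 x 34 mm, fixed to the desk. Origin: centre of its underside; x, y along its sides. A tube stands in each corner hole, at x, y = +-36.5 mm; holes 21 mm wide, floor 7 mm and rim 34 mm above the desk. Neighbouring caps are 49 mm apart edge to edge, tops 105 mm above the desk.
- tube_purple_a: Purple-capped sample tube, same size as the red-capped one, in another corner hole. Origin at the centre of its foot, z to the cap. Leave it standing there.
- tube_purple_b: Purple-capped sample tube, as above, in another corner hole. Leave it standing there.
- tube_purple_c: Purple-capped sample tube, as above, in another corner hole. Leave it standing there.
- camera: Stand of the inspection camera: dark steel foot 110 x 120 (y) x 14 mm, fixed to the desk; aluminium column 16 mm thick, 345 mm high, 30 mm behind the foot's centre. Origin: centre of the foot's underside; the camera looks to -x. A clamp carries the head 250 to 290 mm up; the lens looks 11 to 26 degrees below level. Both differ between starts and hold by friction.
- lens (a point): Centre of the lens glass, foremost on the camera head: a white box 52 x 76 (wide) x 60 (high) mm, ring light 54 mm across on its flat front face; the glass is 15 mm proud of that face. Axes: the camera looks along -x; y along the head's width (level); z up along the front face (its top leans the way the camera looks).
- view_point (a point): The point to which the middle of the tube shall come: 120 mm from the lens glass straight along the camera's line of sight (in empty air). Axes as those of the lens; the tube shall lie along this z axis, cap towards +z.
Things that resemble listed ones, but are neither listed nor needed, are in the scene too. Leave any green, orange or turquoise look-alike of the tube_purple_c alone.

How it is judged:
By the outcome, as a careful person would: the job done as asked, in the order asked, and still so for the second after the job is handed in, while the arm keeps its last pose, push and grip.
It also fails if it takes over 38 s, if anything falls off the work surface, if the arm or the gripper's body presses on something with over 40 N, if the wrist force passes 120 N, or if a joint passes its speed limit or range.

## Working session

There is one attempt and no reset: what is moved stays moved. The work goes in short steps, Python scripts to look and compute and a tool call to move; the robot and the scene stay as the last step left them, time stands still between calls to the robot, and variables do not carry over. Pictures are saved under pics/ and viewed, at most 10 in all, crops included, and the job is handed in when it is done.

Besides the shell and the picture viewer there is one more tool, called after "Request:" in YAML: its name, and indented under it one key for each argument. move_arm: Moves the arm, as the interface text tells. Its arguments: {"type":"object","properties":{"motion":{"type":"array","items":{"type":"array","items":{"type":"number"}}},"newtons":{"type":"number"}},"required":["motion"]}

```bash
mkdir -p pics; cat > h.py <<'E'
import numpy as np, cv2
from plant import r, eyes, finish_job
from scipy.spatial.transform import Rotation as R
def snap(n):
    s=eyes.snapshot(n); K=s["intrinsics"]; T=np.array(s["world_to_cam"]); z=s["z_map"]
    v,u=np.mgrid[:420,:560]
    p=np.stack([(u-K[0,2])/K[0,0]*z,(v-K[1,2])/K[1,1]*z,z],-1)
    w=(p-T[:3,3])@T[:3,:3]
    w[z==0]=np.nan
    return s,w
def save(s,name): cv2.imwrite("pics/"+name+".png",s["frame"][:,:,::-1])
E
python3 - <<'E'
from h import *
for n in("side","top"):
    s,w=snap(n); save(s,n+"0"); np.savez("pics/"+n+"0.npz",f=s["frame"],w=w)
    T=np.array(s["world_to_cam"]); print(n,-T[:3,:3].T@T[:3,3],T[2,:3])
st=r.get_state();print(st)
E
```

```text
side [ 0.14050945 -0.68519967  0.49947195] [ 0.47533942  0.78153264 -0.40405342]
top [ 0.46423448 -0.05821571  1.37102638] [ 7.88772443e-02  5.64601152e-04 -9.96884177e-01]
{'clock': 0.1, 'q': array([-1.12320842,  0.6899288 , -0.19450809,  1.56623018,  0.15732746,
        0.90250667, -0.2151162 ]), 'qd': array([ 0.0019821 , -0.00019355,  0.00036113, -0.00096491, -0.00126967,
       -0.00160511, -0.00028472]), 'joint_torque': array([-3.20415209e-03, -5.28507936e+01, -1.27154253e+00, -1.53835541e+01,
       -5.26426511e-02,  1.98696944e-03,  2.03965561e-05]), 'tool_pos': array([0.25112441, 0.57170938, 0.23797466]), 'eef_rot': array([ 2.05388384e-01,  9.78680186e-01, -8.34159656e-04, -9.89036116e-05]), 'contact_force': array([-0.24912966,  0.52522257, -0.46233713]), 'moment': array([ 0.01531269,  0.01578818, -0.00581136]), 'finger_force': 0.0, 'opening': 0.9974956594428146}
```

View pics/side0.png

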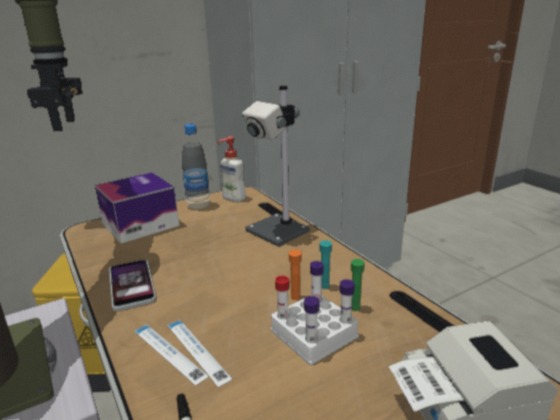

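View pics/top0.png

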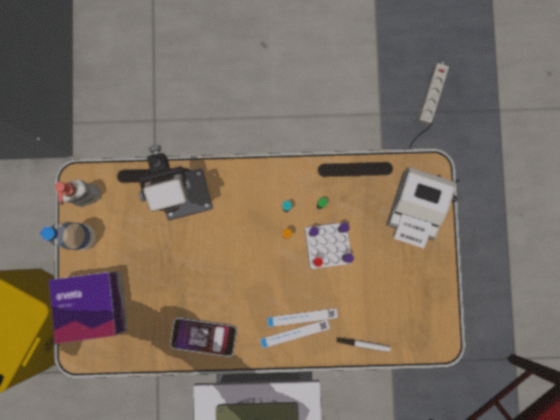

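The side view shows the red cap at (283,283) in the rack, with the purples at (316,267), (347,287) and (312,303). Green, orange and turquoise look-alikes stand behind, and the lens is near (255,127). In the top view the red cap is at (318,262) and the camera head at (165,193).

```bash
cat > m.py <<'E'
from h import *
for n in("side","top"):
    d=np.load(f"pics/{n}0.npz"); f=d["f"];w=d["w"]
    h=cv2.cvtColor(f,cv2.COLOR_RGB2HSV).astype(int)
    H,S,V=h[...,0],h[...,1],h[...,2]
    z=w[...,2]
    X,Y=w[...,0],w[...,1]
    reg=(abs(z-.097)<.02)&(X>.2)&(X<.75)&(abs(Y)<.5)
    for nm,m in(("red",((H<6)|(H>174))&(S>150)&reg),("purple",(H>115)&(H<150)&(S>90)&reg)):
        k,l,st,c=cv2.connectedComponentsWithStats(m.astype(np.uint8))
        for i in range(1,k):
            if st[i,4]>8:
                p=w[l==i]; top=p[p[:,2]>np.nanmax(p[:,2])-.006]
                print(n,nm,c[i].round(),st[i,4],"med",np.nanmedian(p,0).round(4),"top",top.mean(0).round(4),np.nanmax(p[:,2]).round(4))
    hd=(z>.18)&(z<.5)&(S<60)
    if n=="side": hd[:, :235]=0; hd[:,300:]=0; hd[:90]=0; hd[150:]=0
    else: hd[:, :135]=0; hd[:,200:]=0;hd[:150]=0;hd[230:]=0
    hd&=(X<1.0)&(Y<.6)
    print(n,"head",hd.sum(),np.nanmin(w[hd],0),np.nanmax(w[hd],0)); 
s=np.load("pics/side0.npz")
c=s["f"][85:155,225:315]
cv2.imwrite("pics/headcrop.png",cv2.resize(c[:,:,::-1],None,fx=8,fy=8,interpolation=cv2.INTER_CUBIC))
for v in range(98,146,4): print(v,[tuple((s["w"][v,u]*1000).round().tolist()) for u in range(243,292,6)])
d=np.load("pics/top0.npz")
for v in range(172,218,5): print(v,[tuple((d["w"][v,u]*1000).round().tolist()) for u in range(140,215,8)])
E
python3 m.py
```

```text
side red [282. 283.] 178 med [ 0.4469 -0.1649  0.102 ] top [ 0.4485 -0.1603  0.1038] 0.1068
side purple [141. 185.] 763 med [0.3725 0.3854 0.1075] top [0.3751 0.3904 0.1075] 0.1101
side purple [144. 201.] 566 med [0.3615 0.3283 0.0892] top [0.3635 0.3281 0.0984] 0.1017
side purple [105. 201.] 103 med [0.2865 0.3866 0.0872] top [0.2867 0.3822 0.0945] 0.0975
side purple [316. 268.] 145 med [ 0.5182 -0.1583  0.1026] top [ 0.52   -0.1552  0.105 ] 0.1076
side purple [347. 287.] 171 med [ 0.5247 -0.2301  0.1031] top [ 0.5266 -0.2277  0.1048] 0.107
side purple [311. 304.] 197 med [ 0.4528 -0.237   0.1037] top [ 0.4546 -0.2343  0.1048] 0.1072
side head 1790 [0.56152168 0.10903404 0.20279095] [0.70233283 0.19852864 0.33715302]
top red [318. 261.] 49 med [ 0.4507 -0.1579  0.1028] top [ 0.4516 -0.1572  0.1085] 0.1127
top purple [344. 227.] 51 med [ 0.5293 -0.2225  0.106 ] top [ 0.5296 -0.2217  0.1069] 0.1102
top purple [314. 231.] 46 med [ 0.5219 -0.1503  0.1059] top [ 0.5214 -0.1492  0.1077] 0.1114
top purple [348. 258.] 56 med [ 0.4561 -0.2293  0.106 ] top [ 0.4567 -0.2292  0.107 ] 0.1105
top
[... 4255 characters left out ...]
.0, 8.0), (609.0, 101.0, 2.0)]
207 [(603.0, 287.0, -1.0), (602.0, 266.0, 0.0), (571.0, 180.0, 298.0), (571.0, 164.0, 296.0), (571.0, 148.0, 294.0), (598.0, 181.0, 17.0), (597.0, 160.0, 20.0), (597.0, 141.0, 11.0), (596.0, 120.0, 12.0), (596.0, 101.0, 3.0)]
212 [(589.0, 287.0, 2.0), (589.0, 267.0, -0.0), (589.0, 247.0, -4.0), (563.0, 169.0, 274.0), (585.0, 201.0, 17.0), (585.0, 181.0, 16.0), (584.0, 161.0, 18.0), (584.0, 141.0, 11.0), (584.0, 122.0, 2.0), (584.0, 102.0, 0.0)]
217 [(577.0, 289.0, -6.0), (576.0, 267.0, -3.0), (576.0, 247.0, -3.0), (575.0, 225.0, 1.0), (573.0, 202.0, 12.0), (573.0, 183.0, 6.0), (573.0, 164.0, -2.0), (572.0, 143.0, -3.0), (571.0, 122.0, 4.0), (571.0, 101.0, 5.0)]
```

View pics/headcrop.png

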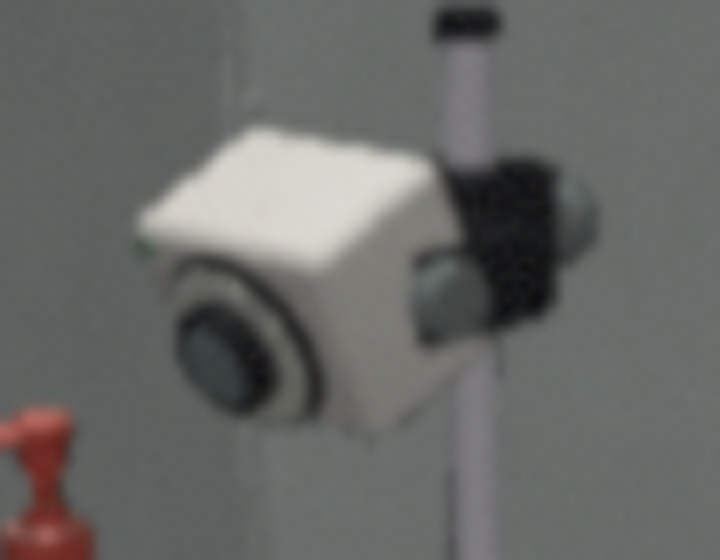

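The crop shows the glass centre at about crop (212,355), which is side pixel (251.5,129.4). The top and front edges of the head are clear, so I'll fit the head's box to the points and fit the rack from the four caps.

```bash
cat > fit.py <<'E'
from h import *
from scipy.optimize import least_squares
def Rl(yaw,p): return R.from_euler("ZY",[yaw,-p]).as_matrix()  # lens axes; looks -x, p>0 = downwards
def fit(clouds,pix=None):
    def res(q):
        M=Rl(q[3],q[4]); out=[]
        for i,P in enumerate(clouds):
            b=(P-q[:3])@M-np.array([.015+.026,0,0])  # lens->box centre
            d=np.abs(b)-np.array([.026,.038,.030])
            sd=np.linalg.norm(np.maximum(d,0),axis=1)+np.minimum(d.max(1),0)
            out.append(sd)
        return np.concatenate(out)
    best=None
    for y0 in(-.3,0,.3):
        o=least_squares(res,[.565,.16,.27,y0,.3],loss="soft_l1",f_scale=.002)
        if best is None or o.cost<best.cost: best=o
    return best
def white(f,w,box):
    h=cv2.cvtColor(f,cv2.COLOR_RGB2HSV); u0,u1,v0,v1=box
    m=np.zeros(f.shape[:2],bool); m[v0:v1,u0:u1]=1
    m&=(w[...,0]>.55)&(w[...,0]<.66)&(w[...,1]>.1)&(w[...,1]<.23)&(w[...,2]>.23)
    m&=(h[...,2]>115)
    return m
if __name__=="__main__":
    a=np.load("pics/side0.npz"); b=np.load("pics/top0.npz")
    ms=white(a["f"],a["w"],(240,283,98,142)); mt=white(b["f"],b["w"],(138,192,170,215))
    A=a["w"][ms];B=b["w"][mt]; A=A[~((A[:,0]>.62)&(A[:,1]<.125))]
    B=B[B[:,0]<.625]
    for c in([A],[B],[A,B]):
        o=fit(c); print(len(np.concatenate(c)),o.x.round(4),np.degrees(o.x[3:]).round(2),"med|r|",np.median(abs(o.fun)).round(4))
    o=fit([A,B]);q=o.x;M=Rl(q[3],q[4])
    np.save("lens.npy",q)
    print("view",q[:3]-M[:,0]*.12)
    # overlay
    for n in("side","top"):
        s=eyes.snapshot(n);T=np.array(s["world_to_cam"]);K=s["intrinsics"]
        def pr(l):
            c=T[:3,:3]@(q[:3]+M@np.array(l))+T[:3,3]; c=K@c; return c[:2]/c[2]
        im=cv2.resize(s["frame"][:,:,::-1],None,fx=6,fy=6,interpolation=cv2.INTER_CUBIC)
        cs=[(x,y,z) for x in(.015,.067) for y in(-.038,.038) for z in(-.03,.03)]
        for i in range(8):
            for j in range(i):
                if sum(u!=v for u,v in zip(cs[i],cs[j]))==1:
                    cv2.line(im,*[tuple(int(t) for t in pr(cs[k])*6+3) for k in(i,j)],(0,0,255),1)
        cv2.circle(im,tuple(int(t) for t in pr((0,0,0))*6+3),4,(0,255,0),1)
        print(n,"lens px",pr((0,0,0)))
        x,y=pr((.03,0,0))*6; x=int(x);y=int(y)
        globals()[n]=im[y-200:y+200,x-190:x+190]
    cv2.imwrite("pics/ov.png",np.hstack([side,top]))
    caps=np.array([[.4507,-.1570],[.5295,-.2220],[.5215,-.1500],[.4563,-.2293]])
    print("rack c",caps.mean(0),"diag",caps[0]-caps[1],caps[2]-caps[3],np.linalg.norm(caps[0]-caps[1]))
E
python3 fit.py
```

```text
703 [0.5696 0.1557 0.2648 0.2231 0.4134] [12.78 23.68] med|r| 0.0008
969 [0.5667 0.158  0.2631 0.2203 0.4253] [12.62 24.37] med|r| 0.0013
1672 [0.5685 0.1555 0.2641 0.2324 0.4158] [13.31 23.82] med|r| 0.001
view [0.46164284 0.13023296 0.2156118 ]
side lens px [251.3823668  130.12246369]
top lens px [171.23217479 209.56423089]
rack c [ 0.4895   -0.189575] diag [-0.0788  0.065 ] [0.0652 0.0793] 0.10214910670191882
```

View pics/ov.png

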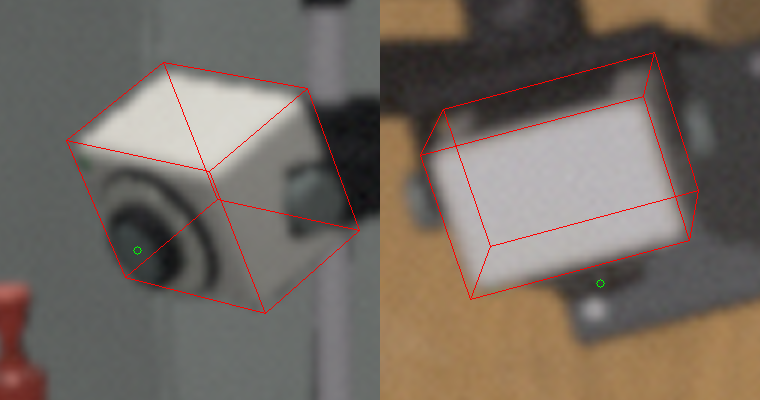

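The overlay fits the head edges to within about 1 px, and the predicted lens pixel (251.4,130.1) matches the observed one. That gives the lens at (0.5685,0.1555,0.264), yaw 13°, pitch 23.8°. I'll first try the view pose without the tube, since it's on the way to the rack.

```bash
cat > go.py <<'E'
from h import *
import sys
from fit import Rl
q=np.load("lens.npy"); q[3]=np.radians(13.0)
M=Rl(q[3],q[4]); view=q[:3]-.12*M[:,0]
def toolR(x,z): z=np.array(z)/np.linalg.norm(z); x=np.array(x)-np.dot(x,z)*z; x/=np.linalg.norm(x); return np.stack([x,np.cross(z,x),z],1)
def to(p,Rt):
    s=r.get_state(); C=R.from_quat(s["eef_rot"])
    d=C.inv().apply(np.array(p)-s["tool_pos"])*1000; rv=(C.inv()*R.from_matrix(Rt)).as_rotvec(degrees=True)
    print("t",round(s["clock"],2),"pos",s["tool_pos"].round(4),"q",s["q"].round(2)); print("shift",d.round(1),"rv",rv.round(1),"rows",max(np.linalg.norm(d)/60,np.linalg.norm(rv)/10.5).round(1))
RV=toolR(M[:,0],-M[:,2])
ra=np.radians(5.6); RR=toolR([np.cos(ra),np.sin(ra),0],[0,0,-1])
RED=np.array([.4507,-.1570])
E
python3 -c "
from go import *
print(view); to(view,RV)"
```

```text
[0.46150619 0.13081754 0.2156118 ]
t 0.2 pos [0.2512 0.5719 0.2382] q [-1.12  0.69 -0.19  1.57  0.16  0.9  -0.22]
shift [-369.9 -319.3   23. ] rv [-29.7   9.9 140.7] rows 13.7
```

Request:
move_arm:
  motion:
    - [-25,-21,2,-2,0.7,9.4,0.3]
    - [-50,-43,3,-4,1.3,18.8,0.4]
    - [-75,-64,5,-6,2,28.2,0.4]
    - [-100,-86,6,-8,2.7,37.6,0.4]
    - [-125,-107,8,-9.9,3.3,47,0.4]
  newtons: 8

```text
clock: 0.82
tool_pos: [0.3233, 0.4228, 0.2308]
eef_rot: [0.58, 0.81, 0.088, -0.01]
contact_force: [-0.0, 0.5, -0.5]
opening: 0.6
finger_force: 0.0
```

```bash
python3 -c "
from go import *
to(view,RV)"
```

```text
t 0.82 pos [0.3233 0.4228 0.2308] q [-1.    0.52  0.    2.03 -0.03  0.42 -0.64]
shift [-320.8   36.8  -18.4] rv [-19.7   6.5  93.3] rows 9.1
```

Request:
move_arm:
  motion:
    - [-64,7,-4,-4,1.3,9.3,0.4]
    - [-128,15,-7,-8,2.6,18.7,0.4]
    - [-192,22,-11,-10,3.3,28,0.4]
    - [-256,29,-15,-10,3.3,37.3,0.4]
    - [-290,33,-17,-10,3.3,46.6,0.4]

```text
clock: 1.45
tool_pos: [0.4498, 0.1577, 0.2176]
eef_rot: [0.849, 0.503, 0.161, -0.018]
contact_force: [0.5, 0.8, 0.6]
opening: 0.598
finger_force: 0.0
```

```bash
python3 -c "
from go import *
to(view,RV)"
```

```text
t 1.45 pos [0.4498 0.1577 0.2176] q [-0.28  0.47 -0.14  2.31 -0.26  0.05 -0.64]
shift [-18.2  23.   -0.3] rv [-9.7  3.2 46.6] rows 4.5
```

The wrist reaches its limit (q6=0.05) when the tool tilts outward. I'll grasp with the tool leaning 18° over the rack instead, so the final pose is only about 6° off vertical.

```bash
cat >> go.py <<'E'
L=np.radians(18); c,s_=np.cos(L),np.sin(L)
dx=np.array([np.cos(ra),np.sin(ra),0]); RR=toolR(dx,-(c*np.array([0,0,1])+s_*dx))
RV=toolR(M[:,0],-(c*M[:,2]+s_*M[:,0]))
G=np.array([.4505,-.1565,.075]); PG=G+.019*RR[:,2]; PV=view+.019*M[:,2]+.019*RV[:,2]
E
python3 -c "
from go import *
print(PG,PV); to(PG+[0,0,.11],RR)"
```

```text
[ 0.4446567  -0.15707294  0.05692993] [0.45590674 0.12952481 0.21409121]
t 1.45 pos [0.4498 0.1577 0.2176] q [-0.28  0.47 -0.14  2.31 -0.26  0.05 -0.64]
shift [-284.1  144.2  -13.8] rv [  7.6 -35.9  55.4] rows 6.3
```

Request:
move_arm:
  motion:
    - [-38,19,-2,1,-4.8,7.4,0.4]
    - [-76,38,-4,2,-9.6,14.8,0.4]
    - [-114,58,-5.5,3,-14.4,22.2,0.4]
    - [-152,77,-7,4,-19.2,29.6,0.4]
    - [-190,96,-9,5,-24,37,0.4]

```text
clock: 2.08
tool_pos: [0.447, -0.0505, 0.1836]
eef_rot: [0.976, 0.211, -0.052, 0.0]
contact_force: [0.4, -0.1, -1.1]
opening: 0.603
finger_force: 0.0
```

```bash
python3 -c "
from go import *
to(PG+[0,0,.11],RR)"
```

```text
t 2.08 pos [ 0.447  -0.0505  0.1836] q [-0.2   0.62  0.31  2.06 -0.27  0.6  -0.85]
shift [-44.4  96.4  19.2] rv [  2.7 -11.9  18.6] rows 2.1
```

Request:
move_arm:
  motion:
    - [-15,32,6,0.9,-4,6.2,0.4]
    - [-30,64,12,1.8,-8,12.4,0.4]
    - [-44.5,96.5,19,2.7,-12,18.6,0.4]
    - [-44.5,96.5,19,2.7,-12,18.6,0.4]
    - [-44.5,96.5,19,2.7,-12,18.6,0.4]

```text
clock: 2.7
tool_pos: [0.4446, -0.1555, 0.1668]
eef_rot: [0.986, 0.051, -0.156, 0.007]
contact_force: [0.2, 1.1, 0.2]
opening: 0.601
finger_force: 0.0
```

```bash
python3 -c "
from go import *
to(PG,RR)
s,w=snap('side'); c=s['frame'][200:360,220:420]; cv2.imwrite('pics/pre.png',cv2.resize(c[:,:,::-1],None,fx=3,fy=3))
"
```

```text
t 2.7 pos [ 0.4446 -0.1555  0.1668] q [-0.08  0.78  0.46  1.85 -0.26  0.88 -0.97]
shift [ 33.9   1.8 104.5] rv [-0.   0.   0.3] rows 1.8
```

View pics/pre.png

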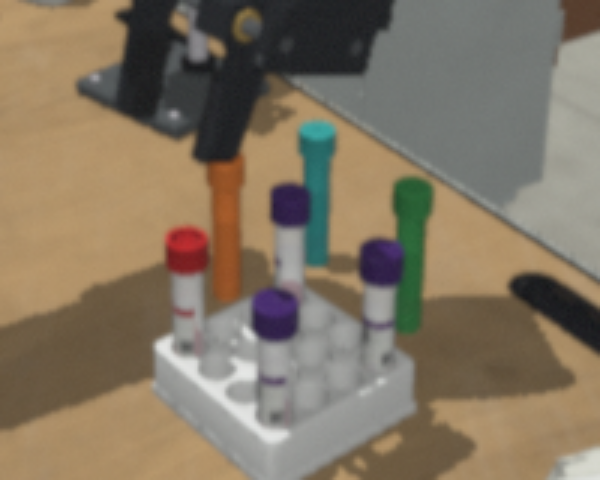

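The gripper straddles a line above the red cap (crop (187,250)), with fingers at crop x≈145 and 220. I'll descend vertically.

Request:
move_arm:
  motion:
    - [7,0.5,21,0,0,0.3,0.4]
    - [14,1,42,0,0,0.3,0.4]
    - [21,1.5,63,0,0,0.3,0.4]
    - [28,2,84,0,0,0.3,0.4]
    - [34,2,104,0,0,0.3,0.4]

```text
clock: 3.38
tool_pos: [0.4454, -0.1567, 0.0574]
eef_rot: [0.987, 0.049, -0.156, 0.008]
contact_force: [0.4, -0.8, -0.2]
opening: 0.6
finger_force: 0.0
```

```bash
python3 -c "
from go import *
to(PG,RR)
s,w=snap('side'); c=s['frame'][200:360,220:420]; cv2.imwrite('pics/pre2.png',cv2.resize(c[:,:,::-1],None,fx=3,fy=3))
"
```

```text
t 3.38 pos [ 0.4454 -0.1567  0.0574] q [-0.03  0.96  0.37  1.89 -0.33  0.66 -0.94]
shift [-0.7  0.3  0.7] rv [ 0.  -0.1  0.1] rows 0.0
```

View pics/pre2.png

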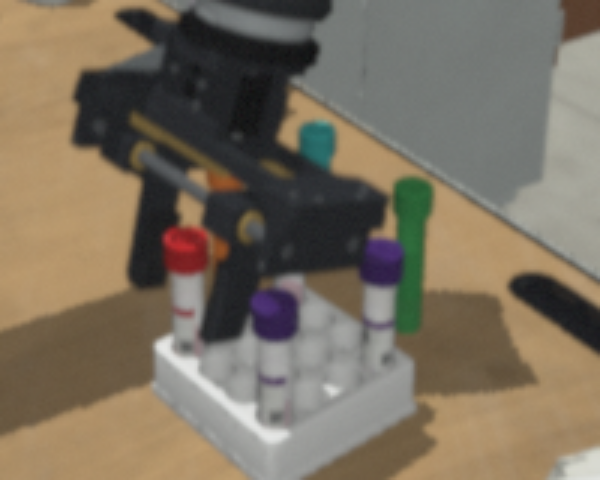

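The fingers sit symmetrically either side of the red tube (crop x 145 and 230, tube at 187) and nothing is touching. Next I'll close.

Request:
move_arm:
  motion:
    - [0,0,0,0,0,0,0.6]
    - [0,0,0,0,0,0,0.75]
    - [0,0,0,0,0,0,0.9]
    - [0,0,0,0,0,0,0.9]
    - [0,0,0,0,0,0,0.9]
  newtons: 10

```text
clock: 4.05
tool_pos: [0.4455, -0.1584, 0.0582]
eef_rot: [0.987, 0.048, -0.156, 0.008]
contact_force: [0.6, 0.1, 5.1]
opening: 0.253
finger_force: 10.0
```

Request:
move_arm:
  motion:
    - [0,0,0,0,0,0,0.9]
    - [0,0,0,0,0,0,0.9]

```text
clock: 4.3
tool_pos: [0.4454, -0.1584, 0.0583]
eef_rot: [0.987, 0.048, -0.156, 0.008]
contact_force: [0.4, 1.1, 6.4]
opening: 0.251
finger_force: 10.0
```

```bash
python3 -c "
from go import *
to(PG,RR); st=r.get_state(); print(st['opening'],st['finger_force'],st['contact_force'],st['moment'])
s,w=snap('side'); c=s['frame'][230:330,240:360]; cv2.imwrite('pics/gr.png',cv2.resize(c[:,:,::-1],None,fx=6,fy=6))
"
```

```text
t 4.3 pos [ 0.4454 -0.1584  0.0583] q [-0.03  0.96  0.38  1.89 -0.33  0.66 -0.94]
shift [-0.2 -1.4  1.5] rv [ 0.  -0.  -0.1] rows 0.0
0.25115918119167974 10.004425719380379 [0.41918229 1.08264338 6.3863368 ] [ 0.0981133   0.18133954 -0.03929831]
```

View pics/gr.png

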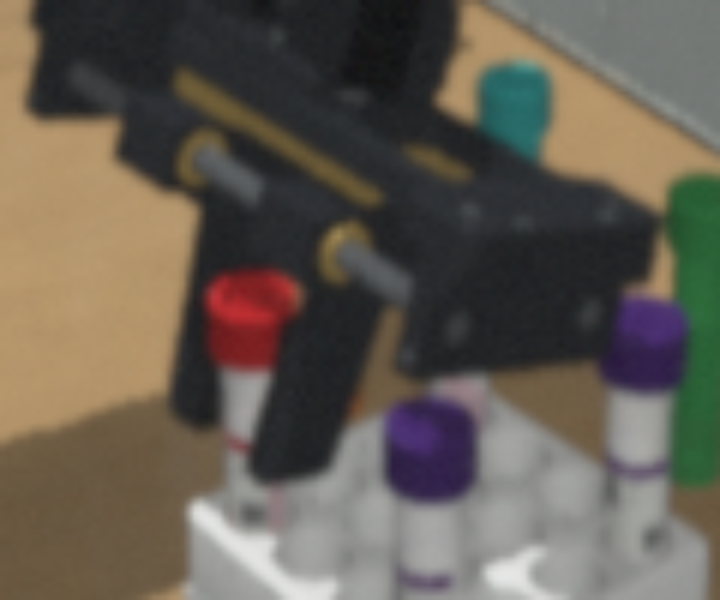

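The opening stopped at 22 mm with an upward force of 6 N, so the tops of the pads are riding on the cap's lower rim. I'll open and go 9 mm lower to grip the body.

Request:
move_arm:
  motion:
    - [0,0,0,0,0,0,0.45]
    - [0,0,0,0,0,0,0.45]
    - [1.5,-0.5,5,0,0,0,0.45]
    - [3,-0.5,9.5,0,0,0,0.45]
    - [3,-0.5,9.5,0,0,0,0.45]

```text
clock: 4.97
tool_pos: [0.4448, -0.1576, 0.0471]
eef_rot: [0.986, 0.048, -0.157, 0.008]
contact_force: [-0.5, 0.2, 0.7]
opening: 0.553
finger_force: 0.0
```

Request:
move_arm:
  motion:
    - [0,0,0,0,0,0,0.65]
    - [0,0,0,0,0,0,0.85]
    - [0,0,0,0,0,0,0.95]
    - [0,0,0,0,0,0,0.95]
    - [0,0,0,0,0,0,0.95]

```text
clock: 5.6
tool_pos: [0.4452, -0.1578, 0.0478]
eef_rot: [0.987, 0.048, -0.156, 0.008]
contact_force: [0.4, -0.5, 0.0]
opening: 0.251
finger_force: 10.0
```

Request:
move_arm:
  motion:
    - [-3,0,-10,0,0,0,0.95]
    - [-9,0,-29,0,0,0,0.95]
    - [-16,0,-48,0,0,0,0.95]
    - [-22,0,-67,0,0,0,0.95]
    - [-28,0,-86,0,0,0,0.95]

```text
clock: 6.22
tool_pos: [0.4452, -0.1578, 0.1402]
eef_rot: [0.987, 0.047, -0.156, 0.008]
contact_force: [-0.3, -0.7, -0.3]
opening: 0.248
finger_force: 10.0
```

```bash
python3 -c "
from go import *
st=r.get_state(); print(st['tool_pos'],st['opening'],st['finger_force'],st['contact_force'])
s,w=snap('side'); np.savez('pics/lift.npz',f=s['frame'],w=w); c=s['frame'][180:330,210:390]; cv2.imwrite('pics/lift.png',cv2.resize(c[:,:,::-1],None,fx=4,fy=4))
"
```

```text
[ 0.44517592 -0.1577953   0.14017528] 0.2478967232231125 9.999646246433258 [-0.2516878  -0.73765891 -0.29063093]
```

View pics/lift.png

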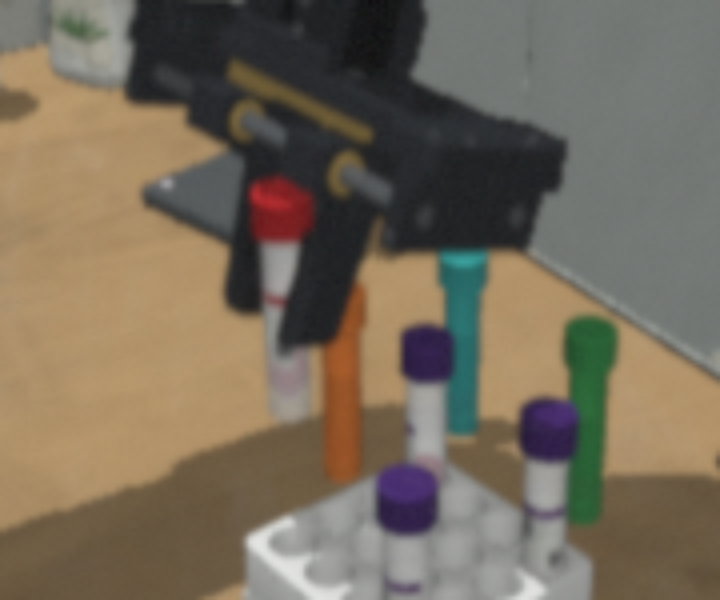

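The red tube is lifted clear, cap at crop (281,210) and foot at (291,405), with all three purples still standing. It has a slight lean. I'll carry it near the view point and then measure it there.

```bash
cat >> go.py <<'E'
# tube in tool frame (axis at, mid mt), nominal from the grasp
at=RR.T@np.array([0,0,1.]); mt=RR.T@(np.array([.4505,-.1575,.056])-[.4452,-.1578,.0478])
def goal(at,mt,v=view):
    # tool rotation that takes tube axis at -> Mz with tool y staying near -lens y
    y=np.array([0,1.,0]); 
    A=R.align_vectors([M[:,2],-M[:,1]],[at,y],weights=[1e6,1])[0].as_matrix()
    return v-A@mt, A
E
python3 -c "
from go import *
p,A=goal(at,mt); print(p,mt); to(p-M[:,0]*0.02,A)"
```

```text
[0.45995613 0.13068405 0.20596817] [ 0.00251045  0.00021862 -0.00943768]
t 6.28 pos [ 0.4462 -0.1584  0.1421] q [-0.07  0.82  0.45  1.87 -0.28  0.82 -0.96]
shift [   4.9 -283.9  -61. ] rv [-0.6 23.6 -7.5] rows 4.8
```

Request:
move_arm:
  motion:
    - [0,-20,-14,0,1.5,-0.5,0.95]
    - [1,-50,-25,0,4,-1.2,0.95]
    - [1,-85,-34,0,7,-2.2,0.95]
    - [2,-120,-42,-0.3,10,-3.2,0.95]
    - [3,-155,-48,-0.3,13,-4.1,0.95]

```text
clock: 6.9
tool_pos: [0.4471, 0.0011, 0.1834]
eef_rot: [0.995, 0.085, -0.043, -0.001]
contact_force: [0.3, 0.8, -0.7]
opening: 0.25
finger_force: 10.0
```

```bash
python3 -c "
from go import *
p,A=goal(at,mt); to(p-M[:,0]*0.02,A)"
```

```text
t 6.9 pos [0.4471 0.0011 0.1834] q [-0.34  0.63  0.38  2.08 -0.39  0.59 -1.08]
shift [  15.2 -124.6  -14.6] rv [-0.5 10.7 -3.3] rows 2.1
```

Request:
move_arm:
  motion:
    - [4,-35,-5,-0.1,3,-1,0.95]
    - [8,-70,-9,-0.3,6,-2,0.95]
    - [12,-100,-12,-0.4,9,-3,0.95]
    - [15,-118,-14,-0.5,10.7,-3.3,0.95]
    - [15,-124.5,-14.5,-0.5,10.7,-3.3,0.95]

```text
clock: 7.52
tool_pos: [0.4413, 0.1258, 0.1972]
eef_rot: [0.992, 0.114, 0.049, -0.006]
contact_force: [-0.2, -0.9, -0.1]
opening: 0.251
finger_force: 10.0
```

```bash
cat > tube.py <<'E'
from go import *
from scipy.optimize import least_squares
def look(tag,view_it=False):
    st=r.get_state(); C=R.from_quat(st["eef_rot"]).as_matrix(); t0=st["tool_pos"]
    s,w=snap("side"); f=s["frame"]; T=np.array(s["world_to_cam"]);K=s["intrinsics"]
    h=cv2.cvtColor(f,cv2.COLOR_RGB2HSV).astype(int); tl=(w-t0)@C
    near=(np.linalg.norm(tl[...,:2]-[0.0,0],axis=-1)<.04)&(tl[...,2]>-.07)&(tl[...,2]<.07)
    red=near&((h[...,0]<7)|(h[...,0]>173))&(h[...,1]>140)
    wh=near&(h[...,1]<70)&(h[...,2]>95)
    wh=cv2.erode(wh.astype(np.uint8),np.ones((2,2)))>0
    P=np.concatenate([tl[red],tl[wh]]); rad=np.r_[np.full(red.sum(),.012),np.full(wh.sum(),.009)]
    def res(q):
        a=np.array([q[2],q[3],-1.]);a/=np.linalg.norm(a); d=P-[q[0],q[1],0]
        return np.linalg.norm(d-np.outer(d@a,a),axis=1)-rad
    o=least_squares(res,[mt[0],mt[1],-at[0]/at[2]*1,0],loss="soft_l1",f_scale=.001); q=o.x
    a=np.array([q[2],q[3],-1.]);a/=np.linalg.norm(a)
    q0=np.array([q[0],q[1],0]); ext=(P-q0)@a
    print("n",red.sum(),wh.sum(),"res",np.median(abs(o.fun)).round(5),"axis tool",a.round(3),"nominal",at.round(3),"ext",np.percentile(ext,[1,99]).round(4),"redext",np.percentile(ext[:red.sum()],[1,50,99]).round(4))
    print("at tool z=0 xy",q[:2].round(4), "axis in lens",(M.T@C@a).round(3))
    def pr(x,img=None):
        c=T[:3,:3]@(t0+C@x)+T[:3,3]; c=K@c; return c[:2]/c[2]
    return s,q0,a,ext,red,wh,pr
E
python3 - <<'E'
from tube import *
p,A=goal(at,mt); to(p-M[:,0]*0.02,A)
s,q0,a,ext,red,wh,pr=look("a")
nm=lambda l: mt+at*l
np.savez("pics/v.npz",f=s["frame"])
im=cv2.resize(s["frame"][:,:,::-1],None,fx=6,fy=6,interpolation=cv2.INTER_CUBIC)
for A_,M_,c in((at,mt,(0,255,0)),):
    cv2.line(im,*[tuple(int(t) for t in pr(M_+A_*l)*6+3) for l in(-.049,.049)],c,1)
lo=np.percentile(ext,99)-.098
cv2.line(im,*[tuple(int(t) for t in pr(q0+a*(l+lo))*6+3) for l in(0,.098)],(255,0,0),1)
x,y=(pr(mt)*6).astype(int); cv2.imwrite("pics/view1.png",im[max(0,y-290):y+290,x-300:x+300])
E
```

```text
t 7.53 pos [0.4413 0.1258 0.1972] q [-0.61  0.55  0.34  2.2  -0.49  0.36 -1.21]
shift [ 1.  -0.6 -0.6] rv [-0.   0.1  0.1] rows 0.0
n 97 110 res 0.00091 axis tool [-0.277  0.015 -0.961] nominal [-0.309 -0.    -0.951] ext [-0.037   0.0599] redext [0.044  0.0537 0.0607]
at tool z=0 xy [0.0045 0.0006] axis in lens [ 0.036 -0.016  0.999]
```

View pics/view1.png

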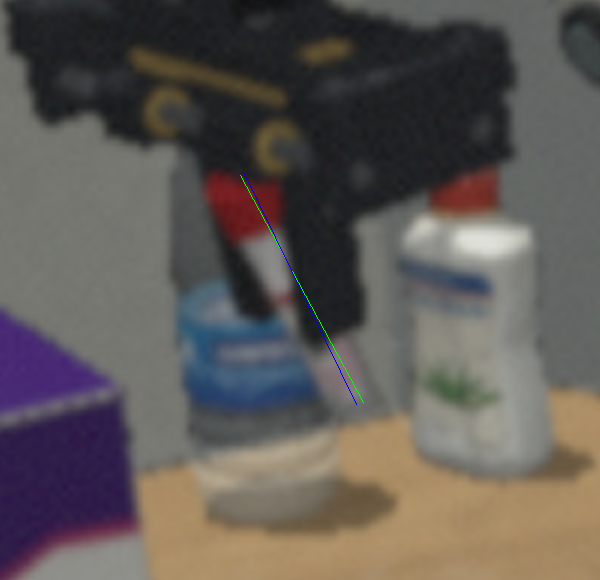

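The nominal axis (green) roughly follows the tube, but the clutter behind it and the occlusion blur the fit. The lift frame has plain wood behind the tube, so I'll fit pitch and offset from its silhouette there.

```bash
python3 - <<'E'
from go import *
f=np.load("pics/lift.npz")["f"]; h=cv2.cvtColor(f,cv2.COLOR_RGB2HSV).astype(int)
s=eyes.snapshot("side");T=np.array(s["world_to_cam"]);K=s["intrinsics"]
t0=np.array([.4452,-.1578,.1402]); C=R.from_quat([.987,.047,-.156,.008]).as_matrix()
def pr(x):
    c=T[:3,:3]@(t0+C@x)+T[:3,3]; c=K@c; return c[:2]/c[2]
for l in(-.049,-.04,-.03,.032,.04,.049): print(l,pr(mt+at*l).round(1))
print("red")
for v in range(222,244): 
    u=np.where(((h[v,265:300,0]<8)|(h[v,265:300,0]>172))&(h[v,265:300,1]>130))[0]+265
    if len(u): print(v,u.min(),u.max(),end="; ")
print("\nsat")
for v in range(238,290,2): print(v,h[v,270:294,1].tolist())
E
```

```text
-0.049 [282. 281.]
-0.04 [281.9 276.3]
-0.03 [281.7 270.9]
0.032 [280.8 236.2]
0.04 [280.7 231.5]
0.049 [280.5 226.2]
red
224 277 280; 225 274 282; 226 273 283; 227 272 285; 228 272 287; 229 272 287; 230 272 287; 231 273 287; 232 273 287; 233 272 287; 234 273 287; 235 273 287; 236 273 287; 237 273 287; 238 273 285; 239 274 285; 
sat
238 [27, 8, 87, 163, 175, 185, 189, 186, 194, 187, 191, 193, 188, 186, 176, 164, 117, 83, 38, 21, 35, 28, 14, 34]
240 [21, 22, 23, 87, 106, 93, 85, 86, 96, 93, 93, 89, 89, 86, 86, 84, 22, 28, 13, 21, 27, 28, 26, 28]
242 [8, 23, 18, 0, 4, 5, 6, 11, 12, 12, 12, 10, 12, 9, 5, 0, 13, 19, 33, 34, 26, 27, 57, 28]
244 [21, 15, 16, 13, 5, 3, 2, 2, 2, 3, 2, 3, 3, 5, 3, 10, 30, 23, 29, 26, 14, 34, 40, 20]
246 [14, 15, 29, 0, 5, 6, 2, 2, 2, 5, 3, 3, 6, 8, 10, 17, 18, 12, 26, 14, 27, 33, 28, 13]
248 [27, 13, 22, 13, 10, 3, 4, 4, 5, 3, 6, 6, 7, 7, 0, 12, 24, 32, 33, 26, 33, 33, 23, 38]
250 [21, 14, 7, 14, 11, 12, 8, 9, 6, 8, 8, 6, 8, 6, 12, 30, 23, 32, 20, 44, 28, 27, 21, 29]
252 [20, 21, 23, 8, 12, 32, 26, 16, 10, 10, 10, 6, 3, 5, 17, 24, 35, 30, 24, 34, 27, 33, 20, 
[... 1235 characters left out ...]
 162, 186, 189]
278 [105, 103, 105, 104, 104, 101, 86, 50, 32, 27, 22, 21, 22, 19, 22, 27, 34, 57, 91, 105, 120, 161, 184, 187]
280 [103, 102, 105, 105, 102, 100, 87, 50, 31, 25, 24, 23, 24, 26, 23, 25, 33, 55, 94, 106, 121, 157, 184, 192]
282 [103, 101, 102, 103, 104, 101, 88, 58, 39, 33, 30, 33, 33, 31, 32, 35, 38, 60, 93, 105, 120, 162, 188, 185]
284 [103, 102, 105, 105, 105, 102, 101, 90, 72, 56, 45, 42, 41, 40, 41, 45, 59, 78, 92, 99, 122, 169, 187, 185]
286 [104, 103, 105, 105, 103, 102, 103, 101, 99, 94, 81, 78, 80, 80, 87, 92, 94, 101, 100, 103, 123, 166, 188, 183]
288 [101, 103, 103, 102, 101, 101, 100, 101, 101, 97, 99, 102, 100, 99, 102, 98, 100, 102, 104, 104, 124, 165, 188, 185]
```

The silhouette agrees with the nominal grasp: the lower body is within 0.1 px and the cap is about 0.8 px to the side, i.e. about 1° of pitch. It sits about 1–2 mm low. I'll apply the small correction and go to the goal.

```bash
cat >> go.py <<'E'
mt=mt-at*.001; at=np.array([-np.sin(np.radians(18.8)),0,-np.cos(np.radians(18.8))])
E
python3 -c "
from go import *
to(*goal(at,mt))"
```

```text
t 7.62 pos [0.4424 0.1247 0.1971] q [-0.6   0.55  0.34  2.2  -0.49  0.36 -1.21]
shift [18.8 -1.9 -8. ] rv [ 0.  -0.7  0. ] rows 0.3
```

Request:
move_arm:
  motion:
    - [5,0,-2,0,-0.2,0,0.95]
    - [10,-0.5,-4,0,-0.5,0,0.95]
    - [15,-1,-6,0,-0.7,0,0.95]
    - [19,-1,-7.5,0,-0.7,0,0.95]
    - [19,-1,-7.5,0,-0.7,0,0.95]

```text
clock: 8.25
tool_pos: [0.4609, 0.1288, 0.2063]
eef_rot: [0.993, 0.112, 0.044, -0.004]
contact_force: [-0.9, 0.7, 0.5]
opening: 0.253
finger_force: 10.0
```

Request:
move_arm:
  motion:
    - [0,0,0,0,0,0,0.95]
    - [0,0,0,0,0,0,0.95]
    - [0,0,0,0,0,0,0.95]

```text
clock: 8.62
tool_pos: [0.4603, 0.1287, 0.2062]
eef_rot: [0.993, 0.112, 0.044, -0.004]
contact_force: [0.3, 0.2, 0.0]
opening: 0.251
finger_force: 10.0
```

```bash
python3 - <<'E'
from go import *
import fit
p,A=goal(at,mt)
for i in range(4): 
    to(p,A); s,w=snap("side")
b,wt=snap("top"); np.savez("pics/end.npz",f=s["frame"],w=w,ft=b["frame"],wt=wt)
ms=fit.white(s["frame"],w,(240,283,98,142)); P=w[ms]; P=P[~((P[:,0]>.62)&(P[:,1]<.125))]
o=fit.fit([P]); print("lens refit(side)",o.x.round(4))
st=r.get_state(); C=R.from_quat(st["eef_rot"]).as_matrix()
T=np.array(s["world_to_cam"]);K=s["intrinsics"]
def pr(x):
    c=K@(T[:3,:3]@x+T[:3,3]); return c[:2]/c[2]
big=cv2.resize(s["frame"][:,:,::-1],None,fx=6,fy=6,interpolation=cv2.INTER_CUBIC)
# desired tube outline (cap + body edges) at the view point
cam=-T[:3,:3].T@T[:3,3]; 
d=view-cam; n=np.cross(d,M[:,2]); n/=np.linalg.norm(n)
px=lambda x: tuple(int(t) for t in pr(x)*6+3)
for l0,l1,rad in((-.049,.032,.009),(.032,.049,.012)):
    for sg in(-1,1): cv2.line(big,px(view+M[:,2]*l0+n*sg*rad),px(view+M[:,2]*l1+n*sg*rad),(0,255,0),1)
    for l in(l0,l1): cv2.line(big,px(view+M[:,2]*l-n*rad),px(view+M[:,2]*l+n*rad),(0,255,0),1)
x,y=px(view); cv2.imwrite("pics/end.png",big[y-290:y+290,x-250:x+450])
print(pr(view))
E
```

```text
t 8.62 pos [0.4603 0.1287 0.2062] q [-0.62  0.56  0.38  2.13 -0.46  0.44 -1.23]
shift [-0.3 -2.  -0.8] rv [ 0.1  0.  -0.1] rows 0.0
t 8.68 pos [0.4603 0.1287 0.2062] q [-0.62  0.56  0.38  2.13 -0.46  0.44 -1.23]
shift [-0.3 -2.  -0.8] rv [ 0.1  0.  -0.1] rows 0.0
t 8.72 pos [0.4603 0.1287 0.2062] q [-0.62  0.56  0.38  2.13 -0.46  0.44 -1.23]
shift [-0.4 -2.  -0.8] rv [ 0.1  0.  -0.1] rows 0.0
t 8.78 pos [0.4603 0.1287 0.2062] q [-0.62  0.56  0.38  2.13 -0.46  0.44 -1.23]
shift [-0.4 -2.  -0.8] rv [ 0.1 -0.  -0.1] rows 0.0
lens refit(side) [0.5696 0.1557 0.2647 0.2183 0.4143]
[211.1408431  163.98501068]
```

View pics/end.png

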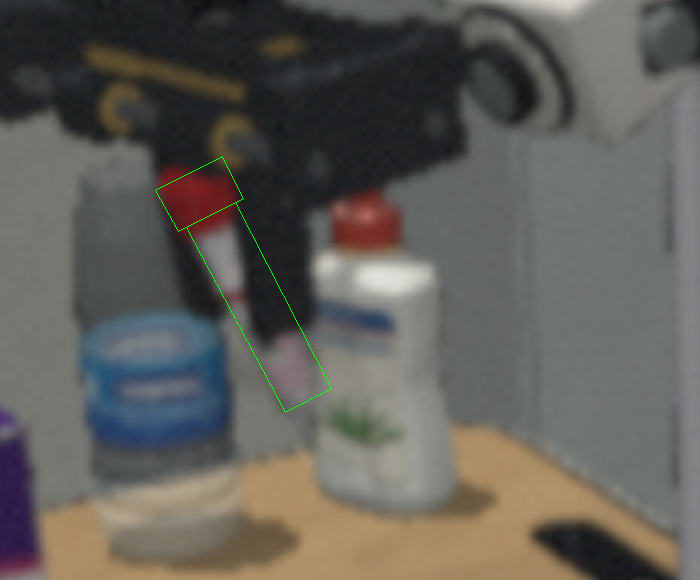

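The wanted outline (green) overlays the held tube from cap (200,195) to foot (305,400), and the camera head hasn't moved. I'll make one last nudge of 2 mm and settle.

Request:
move_arm:
  motion:
    - [0,-1,-0.4,0,0,0,0.95]
    - [0,-2,-0.8,0,0,0,0.95]
    - [0,-2,-0.8,0,0,0,0.95]
    - [0,-2,-0.8,0,0,0,0.95]
    - [0,-2,-0.8,0,0,0,0.95]

```text
clock: 9.5
tool_pos: [0.4599, 0.1307, 0.207]
eef_rot: [0.993, 0.112, 0.044, -0.004]
contact_force: [-1.0, 0.3, -0.6]
opening: 0.247
finger_force: 10.0
```

```bash
python3 -c "
from go import *
to(*goal(at,mt)); st=r.get_state(); print(abs(st['qd']).max(),st['finger_force'],st['opening']); print(finish_job())"
```

```text
t 9.5 pos [0.4599 0.1307 0.207 ] q [-0.63  0.56  0.38  2.13 -0.46  0.44 -1.24]
shift [-0.5  0.   0. ] rv [ 0.1 -0.  -0.1] rows 0.0
0.0012550209080575646 10.000331103801727 0.2471460867864965
the job is handed in; nothing more can be done
None
```

I handed the job in at 9.5 s: the gripper is holding the red-capped tube still at the view point, within 1 mm of the computed pose and parallel to the camera face; the purple tubes were still standing after the lift, and the camera did not move.

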